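Load a sample cylinder into its V-rest

TASK

Get the steel sample cylinder ready for its valve to be fitted: roll it along the bench and up the ramp of the blue rest until it drops into the V-groove, then push it endways along the groove until it is against the end-stop plate, and last swing the hold-down arm over so that it lies on the cylinder. Do all this by pushing with the fingers; never pick the cylinder up, and leave the other things on the bench where they are.

Things in the scene. Friction and masses are not known exactly. Their poses are not given: they have to be found in the camera images.
- sample_cylinder: Polished steel cylinder, 0.5-0.8 kg, lying on the bench. Body 50 mm diameter, straight for the middle 120 mm, domed ends, 170 mm over the domes; flat brass plug, 22 mm diameter, at each end, 200 mm over the plugs; blank white label. Origin: middle of its axis; own x along the axis, about as the rest's x (within 0.15 rad); y, z turn as it rolls. Slippery (0.35), soon stops rolling.
- rest: Blue plastic V-rest fixed to the bench. Origin on the bench under the groove's middle; x along the groove to the end-stop plate (away from the robot), y from ramp to hinge side (robot's left). 120 degree V, 200 mm long (x -100 to 100), bottom at y 0, 2 mm up; far face rises to 23 mm at y 36, level to y 58. The cylinder starts 145-200 mm to the ramp side, its far plug roughly 25-50 mm short of the stop.
- groove (a point): Middle of the groove, on the line where the axis of the seated cylinder lies, 31 mm above the bench, x 0, y 0 in the rest's frame; axes as the rest's.
- stop_face (a point): Point on the end-stop plate's face that the cylinder's far plug comes against, on the seated cylinder's axis line, 100 mm along x from the groove point; axes as the rest's. The plate is aluminium, 10 mm thick, 84 mm wide, 60 mm high. Seated against it, the cylinder's origin is at the groove point. The groove's other, near end is open.
- hold_arm (a joint): Hold-down arm's hinge angle, rad. Axis parallel to the groove at x 0, y 48 mm, 66 mm up in the rest's frame, on a bracket 76 mm high. 0: level across the groove, rubber pad on the seated cylinder; 1.57 upright; starts at 1.75-2.0, leaning back (to +y), limit 2.05. Friction holds it there; swung some 35 degrees past upright to the groove it falls on the cylinder by its weight (0.15 kg).
- red_grip (a point): Middle of the red round grip (18 mm diameter, 30 mm long) at the end of the hold-down arm, 71 mm from the hinge axis; the arm ends 86 mm from the axis. The rest of the arm is a steel bar 18 mm wide, 8 mm thick. Leaning back, the grip's middle stands about 130-136 mm above the bench.
- needle_valve: Brass needle valve with a black hand knob, 32 x 50 x 56 mm, stands on the bench; leave it. Origin at its foot.
- wrench: Steel wrench, 170 mm long, lies on the bench; leave it. Origin at its middle.
- tip_box: Blue pipette tip box with clear lid, 94 x 118 x 78 mm; leave it. Origin at the centre of its underside.
- beaker_waste: Glass beaker, 66 x 69 x 82 mm; leave it. Origin at the centre of its underside.
- dropper_left: White dropper bottle, 51 mm diameter, 143 mm high; leave it. Origin at the centre of its underside.
- indicator: Small brown bottle with red cap, 43 mm diameter, 77 mm high; leave it. Origin at the centre of its underside.
- petri_1: Lower glass petri dish of a stack of two, 69 mm diameter, 15 mm high; leave it. Origin at the centre of its underside.
- petri_2: Upper petri dish of the stack, same size; leave it.
- ramp_crest (a point): Middle of the crest of the rest's ramp, 11 mm above the bench, at y -16 mm in the rest's frame; the ramp rises evenly to it from the bench at y -61 mm, over the whole 200 mm length. Axes as the rest's.
There are look-alikes about, which are no part of the job. Leave any red look-alike of the sample_cylinder alone.

How it is judged:
By the outcome, as a careful person would: the job done as asked, in the order asked, and still so for the second after the job is handed in, with the robot touching nothing.
It also fails if it takes over 64 s, if anything falls off the work surface, if the arm or the gripper's body presses on something with over 40 N, if the wrist force passes 120 N, or if a joint passes its speed limit or range.

ROBOT

A 6-joint arm with a two-finger parallel gripper is mounted at the origin on a cart in front of the work surface, level with it; the furniture and walls round the work are solid. World frame = base frame: x ahead of the robot, y to its left, z up, the work surface at z = 0. Lengths are in m, angles in rad, forces in N, time in s.
With the tool pointing down it reaches from about 0.35 to 0.975 m from the base axis. Payload 7.1 kg.
Tool frame: the origin (TCP) lies at the very end of the fingers, on their centre line; the grasp point (between the pads) lies 19 mm behind it; z points along the fingers, x is the direction in which the jaws open and shut, and the axes are right-handed (so a half turn about z gives the same grasp; the last joint's range is limited). The gripper opens to 88 mm and grips with 3 to 60 N. Pads are 20 mm wide; open, the fingers measure 115 mm over their backs; the gripper's body (75 mm by 178 mm) begins 61 mm behind the grasp point.
Start: joints at [-1.171, 0.423, 1.63, -0, 1.089, -0.019], TCP at [0.254, -0.571, 0.223] pointing down, gripper open.
Joint ranges: [-3, 3], [-0.9, 2.11], [0.09, 2.58], [-1.31, 4.45], [0.11, 2.69], [-2.54, 2.54]. Speed limits (rad/s): [2.39, 2.39, 3.01, 3.14, 3.14, 3.14].

INTERFACE

Orientations are given as a unit quaternion [x, y, z, w].
In Python, from bench import bot gives the robot as it stands. The module is installed in compiled form; this text tells all that it offers.
- The arm moves only by the shell command python3 -m handwheel 'ROWS'. ROWS is JSON, a list of rows, each a list of 7 numbers: the finger opening in cm, from 0 to 8.78, then the shift along the tool's x, y, z in cm, then the turn, a rotation vector about the tool's x, y, z in rad. In form: [[fingers, dx, dy, dz, wx, wy, wz], ...]. A call has 1 to 20 rows; each row shifts and turns the commanded pose from where the row before left it, along the tool's axes as they then stand; what a row does not reach is not made up. A row lasts 1/8 s, in which the tool goes at most 62.5 mm and 10.7 degrees, less where a joint would pass 70% of its speed; a pose out of reach is approached as far as the arm can. A call is refused whole if a number of a shift passes 6.25 or a number of a turn 0.188, either way. A call with a gripper value outside its range is refused whole. The fingers move at their own pace and stop on an object; the grip force is fixed at half the most. Time passes only in rows, so rows that do not move let the fingers close. It gives the time, the measured TCP pose, the force and the opening at its end, in the units of the state.
- bot.state(): the state, without advancing time (a new reading comes with each control period).
- bot.read_camera(name): name is "scene" or "top"; returns the picture (384x512x3 uint8, blue, green, red); there is no depth.
- bot.get_calibration(name): a dict with "fx", "fy", "cx", "cy" (pixels), "view" (4x4, takes a point from world to camera coordinates). Camera axes: x right, y down, z forward; pixel columns grow to the right and rows downward; lengths in m; the calibration is good to about 2 mm. A picture is of the moment at which its call begins. get_calibration takes no time and is no camera call.
- bot.sign_off(): hands the job in, once; it reports no verdict.
The state is a dict: "time_s": time; "joint_positions": joint angles; "dq": joint speeds; "joint_torque": joint torques, N m; "position": TCP position; "tcp_rot": TCP orientation; "wrist_force": force on the tool from outside, world axes, zero at the start; "moment": the same for the moment, N m; "gripper_width": opening from 0.0 (shut) to 1.0 (fully open).
Only numpy, scipy, OpenCV 4.12 (cv2) and the standard library are available. Lean on these libraries where they do the work, as an engineer would, in place of code of your own. Each camera call takes 0.05 s, during which the arm holds its last target. There are 200 camera calls.

## Working session

There is one attempt and no reset: what is moved stays moved. The work goes in short steps, Python scripts to look and compute and a shell command to move; the robot and the scene stay as the last step left them, time stands still between calls to the robot, and variables do not carry over. Pictures are saved under pics/ and viewed, about 8 in all and at most 12, crops included, and the job is handed in when it is done.

```bash
mkdir -p pics
cat > h.py <<'E'
import numpy as np, cv2
from bench import bot
from scipy.spatial.transform import Rotation as R
def pix(cam,p):
    c=bot.get_calibration(cam); q=np.array(c["view"])@np.r_[p,1]
    return np.array([c["fx"]*q[0]/q[2]+c["cx"],c["fy"]*q[1]/q[2]+c["cy"]])
def at(cam,u,v,z):
    c=bot.get_calibration(cam); V=np.array(c["view"]); o=-V[:3,:3].T@V[:3,3]
    d=V[:3,:3].T@np.array([(u-c["cx"])/c["fx"],(v-c["cy"])/c["fy"],1]); return o+d*(z-o[2])/d[2]
E
python3 - <<'E'
from h import *
for n in("top","scene"):
    im=bot.read_camera(n); cv2.imwrite(f"pics/{n}0.png",im)
    V=np.array(bot.get_calibration(n)["view"]);print(n,(-V[:3,:3].T@V[:3,3]).round(3),V[:3,:3].round(2).tolist())
s=bot.state();print(s["position"],s["tcp_rot"],s["gripper_width"],s["time_s"])
print(R.from_quat(s["tcp_rot"]).as_matrix().round(3))
a=cv2.imread("pics/top0.png");b=cv2.imread("pics/scene0.png")
E
```

```text
top [0.489 0.003 1.499] [[-0.02, -1.0, 0.0], [-1.0, 0.02, -0.06], [0.06, -0.0, -1.0]]
scene [-0.059 -0.836  0.701] [[0.79, -0.61, -0.02], [-0.33, -0.39, -0.86], [0.52, 0.69, -0.51]]
[ 0.25398121 -0.57054474  0.22201094] [ 8.38636998e-01 -5.44690330e-01 -5.44448359e-04 -3.64886388e-04] 0.9963845379162315 0.1
[[ 0.407 -0.914 -0.001]
 [-0.914 -0.407  0.001]
 [-0.001 -0.    -1.   ]]
```

View pics/top0.png

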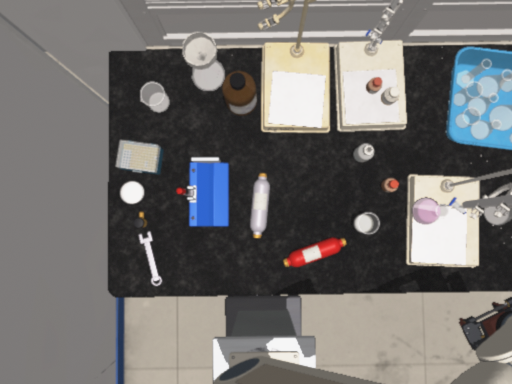

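View pics/scene0.png

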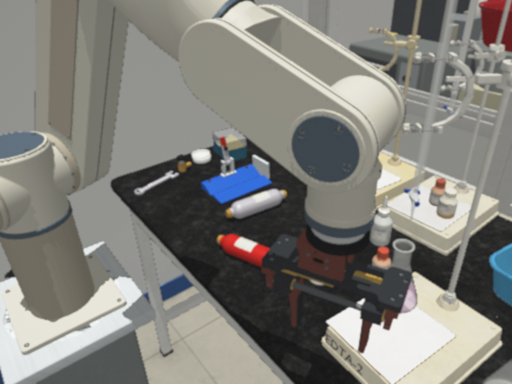

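The top view shows two candidates for the cylinder: grey steel with brass plugs at (260,205), and the red look-alike at (315,252). I choose the grey one. The rest is at (209,194), with the stop plate at (205,159) and the red grip at (180,191). Next is a close crop.

Run:
```python
from h import *
a=cv2.imread("pics/top0.png")[145:265,165:285]
cv2.imwrite("pics/crop0.png",cv2.resize(a,None,fx=5,fy=5,interpolation=cv2.INTER_CUBIC))
im=cv2.imread("pics/top0.png").astype(int);b,g,r=im[...,0],im[...,1],im[...,2]
m=((b>120)&(r<80)&(b-r>80)).astype(np.uint8); m[:, :165]=0;m[:,285:]=0;m[:150]=0
ys,xs=np.nonzero(m);rect=cv2.minAreaRect(np.c_[xs,ys].astype(np.float32));print(rect)
for p in cv2.boxPoints(rect):print(p,at("top",*p,0.0).round(3),at("top",*p,0.02).round(3))
c=np.zeros_like(m);c[168:242,247:275]=(im.max(2)>85)[168:242,247:275];
n,l,st,_=cv2.connectedComponentsWithStats(c);k=1+st[1:,4].argmax();ys,xs=np.nonzero(l==k)
rect=cv2.minAreaRect(np.c_[xs,ys].astype(np.float32));print(rect,st[k])
for p in cv2.boxPoints(rect):print(p,at("top",*p,0.025).round(3))
print("ctr",at("top",*rect[0],0.025))
```

```text
((208.5, 193.5), (63.0, 39.0), 90.0)
[189. 162.] [0.704 0.231 0.   ] [0.701 0.228 0.02 ]
[228. 162.] [0.702 0.107 0.   ] [0.699 0.106 0.02 ]
[228. 225.] [0.501 0.11  0.   ] [0.501 0.108 0.02 ]
[189. 225.] [0.503 0.233 0.   ] [0.503 0.23  0.02 ]
((259.5533142089844, 205.4139404296875), (16.568038940429688, 65.54786682128906), 5.194429397583008) [250 173  20  66 949]
[248.33609 237.30328] [0.462 0.045 0.025]
[254.27054 172.0246 ] [0.665 0.024 0.025]
[270.77054 173.5246 ] [ 0.66  -0.028  0.025]
[264.8361  238.80328] [ 0.456 -0.006  0.025]
ctr [0.5602421  0.00882424 0.025     ]
```

View pics/crop0.png

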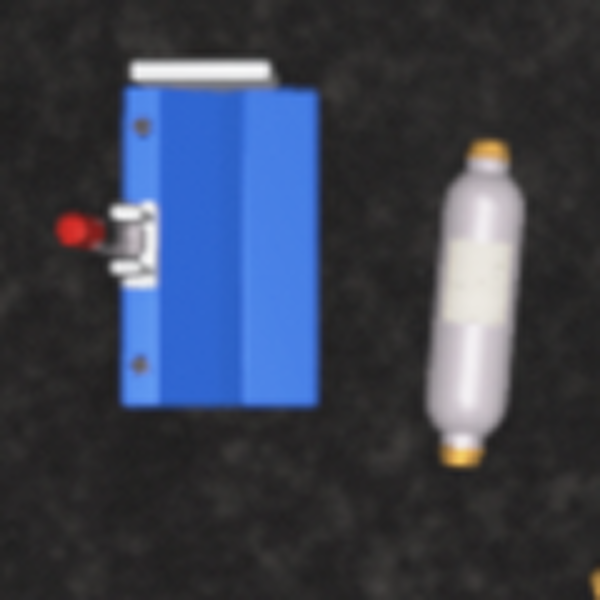

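Chosen: the grey cylinder, centre at about (0.560, 0.009), yaw −0.105, which puts its far plug 40 mm short of the stop. The crop confirms brass plugs and a blank label. The rest's groove is at about (0.602, 0.171), yaw about −0.012. Both fit the stated sizes and ranges. First I move to the ramp-far side of the cylinder.

```bash
python3 -m handwheel '[[6,0,0,0,0,0,-0.1745],[6,0,0,0,0,0,-0.1745],[6,0,0,0,0,0,-0.1745],[6,0,0,0,0,0,-0.1745],[6,0,0,0,0,0,-0.1745],[6,0,0,0,0,0,-0.1745],[6,2.43,-5.54,0,0,0,0],[6,2.43,-5.54,0,0,0,0],[6,2.43,-5.54,0,0,0,0],[6,2.43,-5.54,0,0,0,0],[6,2.43,-5.54,0,0,0,0],[6,2.43,-5.54,0,0,0,0],[6,2.43,-5.54,0,0,0,0],[6,2.43,-5.54,0,0,0,0],[6,2.43,-5.54,0,0,0,0],[6,2.43,-5.54,0,0,0,0],[6,0,0,0,0,0,0]]'
python3 - <<'E'
from h import *
s=bot.state();print(R.from_quat(s["tcp_rot"]).as_matrix().round(3))
print("grip",at("top",179.4,191.2,.133),"stop top",at("top",165+131/5,145+80/5,.06),at("top",165+271/5,145+80/5,.06))
E
```

```text
time_s: 2.22
position: [0.5553, -0.0421, 0.2224]
tcp_rot: [0.999, -0.05, 0.0, -0.0]
wrist_force: [-0.9, 0.0, 0.2]
gripper_width: 0.683
[[ 0.995 -0.1    0.   ]
 [-0.1   -0.995  0.   ]
 [ 0.    -0.    -1.   ]]
grip [0.5999131  0.23948429 0.133     ] stop top [0.69791743 0.21555002 0.06      ] [0.69652909 0.12992857 0.06      ]
```

```bash
python3 -m handwheel '[[6,0,0,5,0,0,0],[6,0,0,5,0,0,0],[6,0,0,5,0,0,0],[6,0,0,4,0,0,0],[6,0,0,1.7,0,0,0],[6,0,0,0,0,0,0],[6,0,-0.8,0,0,0,0],[6,0,-0.5,0,0,0,0],[6,0,-0.5,0,0,0,0],[6,0,-0.6,0,0,0,0],[6,0,-0.7,0,0,0,0],[6,0,-0.8,0,0,0,-0.015],[6,0,-0.8,0,0,0,-0.015],[6,0,-0.8,0,0,0,-0.015],[6,0,-0.8,0,0,0,-0.015],[6,0,-0.8,0,0,0,-0.015],[6,0,-0.8,0,0,0,-0.015],[6,0,-0.5,0,0,0,0],[6,0,-0.3,0,0,0,0],[6,0,0,0,0,0,0]]'
cat > look.py <<'E'
import sys
from h import *
n=sys.argv[1]
a=bot.read_camera("top")[145:250,165:305];b=bot.read_camera("scene")[110:250,170:310]
cv2.imwrite(f"pics/{n}.png",np.hstack([cv2.resize(a,(533,400)),cv2.resize(b,(400,400))])[:, :933] if 0 else np.hstack([cv2.resize(a,(440,330),interpolation=2),cv2.resize(b,(330,330),interpolation=2)]))
print(bot.state()["wrist_force"],R.from_quat(bot.state()["tcp_rot"]).as_matrix()[:,0])
E
python3 look.py p1
```

```text
time_s: 4.72
position: [0.5605, 0.0414, 0.0156]
tcp_rot: [1.0, -0.007, -0.0, -0.0]
wrist_force: [0.2, 0.1, 0.8]
gripper_width: 0.686
[-0.1923181  -0.34434586 -0.53880621] [ 9.99885931e-01 -1.51037937e-02  1.49913807e-05]
```

View pics/p1.png

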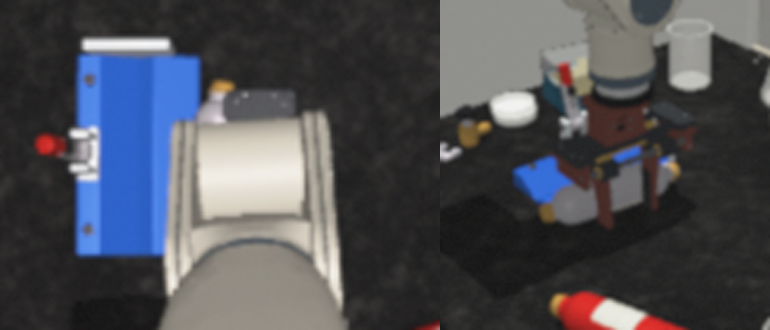

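The cylinder is being pushed square, with its body between the fingers and the ramp (far plug at about (220,87) in the crop). Next I take it up the ramp.

```bash
python3 -m handwheel '[[6,0,-0.6,0,0,0,0],[6,0,-0.6,0,0,0,0],[6,0,-0.6,0,0,0,0],[6,0,-0.6,0,0,0,0],[6,0,-0.6,0,0,0,0],[6,0,-0.6,0,0,0,0],[6,0,-0.6,0,0,0,0],[6,0,-0.6,0,0,0,0],[6,0,-0.6,0,0,0,0],[6,0,-0.6,0,0,0,0],[6,0,-0.5,0,0,0,0],[6,0,-0.4,0,0,0,0],[6,0,-0.3,0,0,0,0],[6,0,-0.3,0,0,0,0],[6,0,-0.3,0,0,0,0],[6,0,-0.3,0,0,0,0],[6,0,-0.3,0,0,0,0],[6,0,0,0,0,0,0],[6,0,0,0,0,0,0]]'
python3 look.py p2
```

```text
time_s: 7.2
position: [0.5617, 0.1252, 0.0157]
tcp_rot: [1.0, -0.007, -0.0, -0.0]
wrist_force: [0.1, 0.1, 0.5]
gripper_width: 0.682
[ 0.06981837 -1.41561975 -1.22606241] [ 9.99885631e-01 -1.51235846e-02  3.45146552e-05]
```

View pics/p2.png

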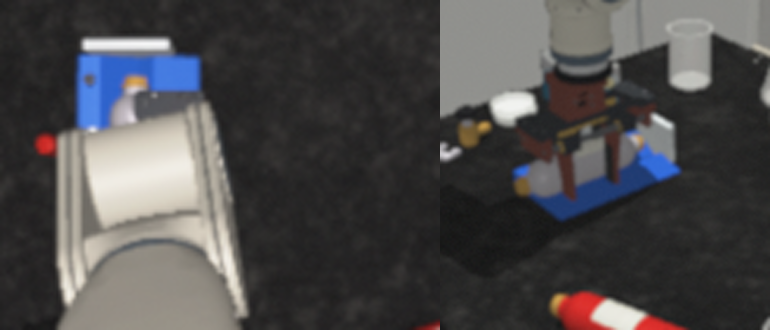

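```bash
python3 -m handwheel '[[6,0,1.5,0,0,0,0],[6,0,3,-0.7,0,0,0],[0,-3,1,0,0,0,0],[0,-5,0,0,0,0,0],[0,-5,0,0,0,0,0],[0,-1,0,0,0,0,0],[0,0,0,0,0,0,0]]'
python3 look.py p3
```

```text
time_s: 8.18
position: [0.4214, 0.072, 0.0229]
tcp_rot: [1.0, -0.008, 0.0, -0.0]
wrist_force: [0.2, -1.0, 0.0]
gripper_width: 0.153
[-0.29992725  0.94016993  0.12565663] [ 0.9998783  -0.0153904   0.00255237]
```

View pics/p3.png

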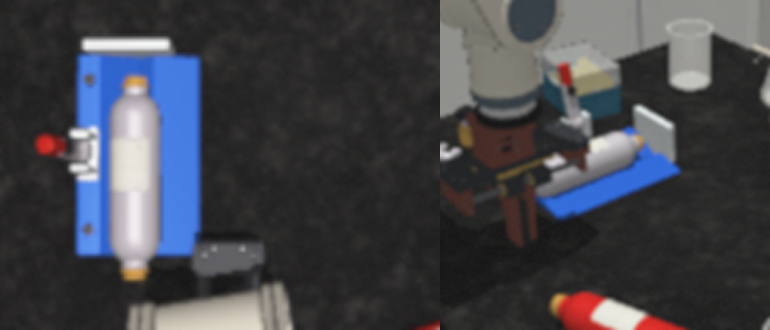

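The cylinder lies in the groove, with plugs at (135,77) and (134,279), parallel to the rest. I'll compute the near plug position for the end push.

Run:
```python
from h import *
f=440/140
for u,v,z in[(135,76,.031),(134.5,280,.031),(82,51,.06),(170,51,.06)]:print(at("top",165+u/f,145+v/f,z).round(4))
print(bot.state()["position"],bot.state()["gripper_width"])
```

```text
[0.6756 0.1678 0.031 ]
[0.4739 0.1701 0.031 ]
[0.6972 0.2159 0.06  ]
[0.6958 0.1303 0.06  ]
[0.42314399 0.0722699  0.02297272] 0.05997836416829179
```

```bash
python3 -m handwheel '[[0,0,-5,0,0,0,0],[0,0,-4.8,0,0,0,0],[0,2,0,0,0,0,0],[0,1,0,0,0,0,0],[0,0.4,0,0,0,0,0],[0,0.4,0,0,0,0,0],[0,0.4,0,0,0,0,0],[0,0.4,0,0,0,0,0],[0,0.4,0,0,0,0,0],[0,0.4,0,0,0,0,0],[0,0.4,0,0,0,0,0],[0,0,0,0,0,0,0]]'
```

```text
time_s: 9.78
position: [0.4791, 0.169, 0.0224]
tcp_rot: [1.0, -0.008, -0.001, 0.0]
wrist_force: [-5.2, -0.6, 2.8]
gripper_width: 0.007
```

```bash
python3 -m handwheel '[[0,0.3,0,0,0,0,0],[0,0.3,0,0,0,0,0]]'; python3 -m handwheel '[[0,0.2,0,0,0,0,0],[0,0.1,0,0,0,0,0]]'
```

```text
time_s: 10.02
position: [0.485, 0.169, 0.0224]
tcp_rot: [1.0, -0.007, -0.001, 0.0]
wrist_force: [-5.8, 0.4, 2.3]
gripper_width: 0.006
time_s: 10.28
position: [0.489, 0.1691, 0.0225]
tcp_rot: [1.0, -0.007, -0.0, 0.0]
wrist_force: [-4.5, -0.3, 0.7]
gripper_width: -0.0
```

```bash
python3 look.py p4
```

```text
[-3.69183972 -0.67125244 -0.09935402] [ 9.99886831e-01 -1.50409553e-02 -3.08276512e-04]
```

View pics/p4.png

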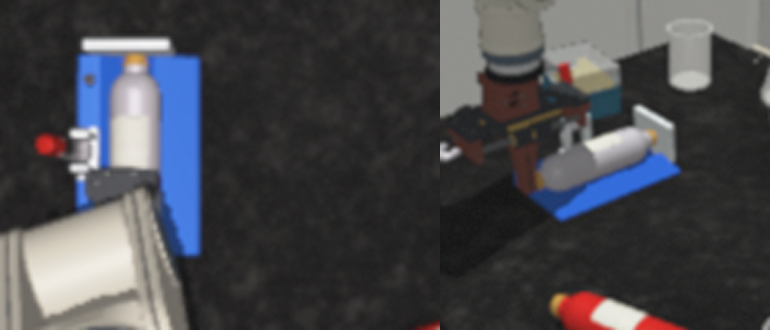

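The plug at (135,60) is nearly at the plate. I continue in small steps until the force rises.

```bash
for i in 1 2 3; do python3 -m handwheel '[[0,0.1,0,0,0,0,0],[0,0.1,0,0,0,0,0]]' | grep -E "pos|force"; done
```

```text
position: [0.4913, 0.1692, 0.0226]
wrist_force: [-5.6, -0.5, -0.1]
position: [0.4913, 0.1689, 0.0224]
wrist_force: [-10.9, 1.7, 5.5]
position: [0.4913, 0.1688, 0.0223]
wrist_force: [-17.9, 1.8, 12.9]
```

It is against the stop: the tool has stalled at x 0.4913 and the force is climbing. I back off and go round above to the hinge side.

```bash
python3 -m handwheel '[[0,-0.5,0,0,0,0,0],[0,-1,0,0,0,0,0],[0,-2,0,0,0,0,0],[0,0,0,-5.5,0,0,0],[0,0,0,-5.5,0,0,0],[0,0,0,-5.5,0,0,0],[0,0,0,-5.5,0,0,0],[0,4.6,-3.75,0,0,0,0],[0,4.6,-3.75,0,0,0,0],[0,4.6,-3.75,0,0,0,0],[0,0,0,0,0,0,0]]'
python3 look.py p5
```

```text
time_s: 12.5
position: [0.6029, 0.2826, 0.2421]
tcp_rot: [1.0, -0.007, 0.001, -0.001]
wrist_force: [-0.7, -0.4, 0.2]
gripper_width: 0.007
[-0.51647711 -0.037378   -0.45202791] [ 9.99893747e-01 -1.45741175e-02 -2.99972641e-04]
```

View pics/p5.png

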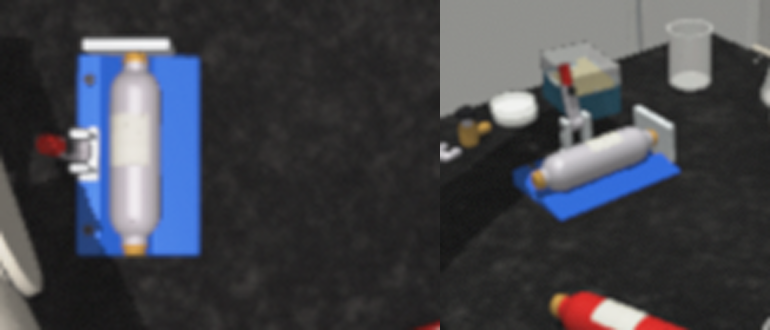

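```bash
python3 -m handwheel '[[0,0,0,5,0,0,0],[0,0,0,5,0,0,0],[0,0,0,2.5,0,0,0],[0,0,-1.2,0,0,0,0],[0,0,-0.6,0,0,0,0],[0,0,-0.6,0,0,0,0],[0,0,-0.6,0,0,0,0],[0,0,-0.6,0,0,0,0],[0,0,-0.6,0,0,0,0],[0,0,-0.6,0,0,0,0],[0,0,-0.6,0,0,0,0],[0,0,-0.6,0,0,0,0],[0,0,-0.6,0,0,0,0],[0,0,-0.6,0,0,0,0],[0,0,-0.6,0,0,0,0],[0,0,-0.6,0,0,0,0],[0,0,-0.6,0,0,0,0],[0,0,0,0,0,0,0]]'
python3 look.py p6
```

```text
time_s: 14.85
position: [0.6014, 0.3707, 0.1177]
tcp_rot: [1.0, -0.007, 0.0, -0.0]
wrist_force: [0.2, -0.0, 0.2]
gripper_width: 0.005
[-0.24650034  0.35857678  0.11031236] [ 9.99889083e-01 -1.48933047e-02 -1.07217739e-04]
```

View pics/p6.png

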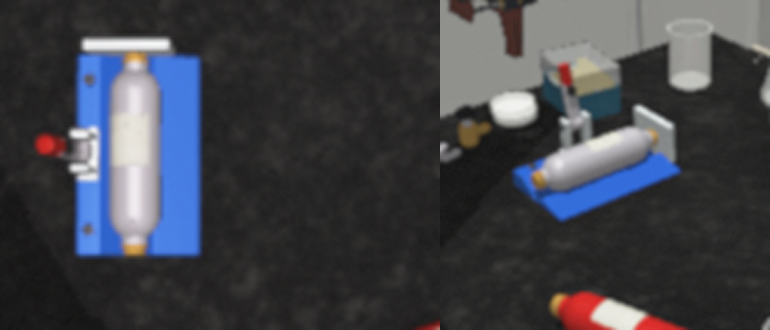

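I got the sign wrong: tool −y is world +y, so the tool moved away from the arm. It ran free at z 0.118 and touched nothing. Now I push the other way.

```bash
python3 -m handwheel '[[0,0,5,0,0,0,0],[0,0,4.5,0,0,0,0],[0,0,0.6,0,0,0,0],[0,0,0.6,0,0,0,0],[0,0,0.6,0,0,0,0],[0,0,0.6,0,0,0,0],[0,0,0.6,0,0,0,0],[0,0,0.6,0,0,0,0],[0,0,0.6,0,0,0,0],[0,0,0.6,0,0,0,0],[0,0,0.6,0,0,0,0],[0,0,0.6,0,0,0,0],[0,0,0.6,0,0,0,0],[0,0,0.6,0,0,0,0],[0,0,0.6,0,0,0,0],[0,0,0,0,0,0,0]]'
python3 look.py p7
```

```text
time_s: 16.95
position: [0.5989, 0.1967, 0.1177]
tcp_rot: [1.0, -0.008, -0.0, 0.0]
wrist_force: [0.4, 0.3, 0.4]
gripper_width: 0.003
[0.03370734 0.63248997 0.34914749] [ 9.99884690e-01 -1.51854455e-02  9.86764814e-05]
```

View pics/p7.png

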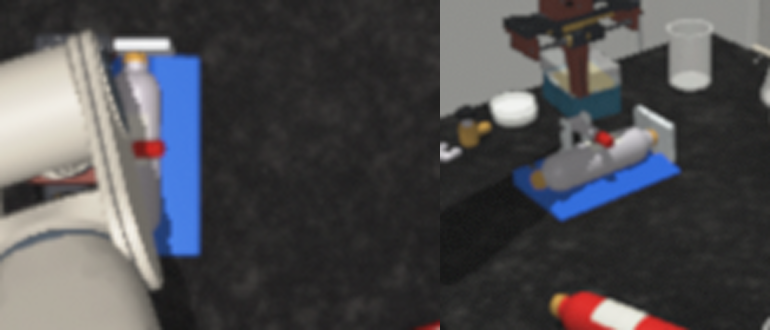

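The arm has fallen onto the cylinder, with the grip at (148,149). I retreat upward and check.

```bash
python3 -m handwheel '[[0,0,-1,-3,0,0,0],[0,0,-3,-5,0,0,0],[0,0,-3,-5,0,0,0],[0,-3,-5,0,0,0,0],[0,-3,-5,0,0,0,0],[0,0,0,0,0,0,0],[0,0,0,0,0,0,0],[0,0,0,0,0,0,0]]'
python3 look.py p8
python3 - <<'E'
from h import *
print("expected seated px in crop:")
f=440/140
M=np.array([.599,.171,0])
for d in[(.1,-.0015,.031),(-.1,.0015,.031),(0,-.023,.066)]:
    print(((pix("top",M+d)-[165,145])*f).round(1), ((pix("scene",M+d)-[170,110])*330/140).round(1))
E
```

```text
time_s: 18.05
position: [0.542, 0.367, 0.2475]
tcp_rot: [1.0, -0.008, -0.0, 0.0]
wrist_force: [0.1, 0.2, 0.2]
gripper_width: 0.005
[ 0.10762308  0.05438448 -0.24644755] [ 9.99860554e-01 -1.66992196e-02 -8.82757253e-05]
expected seated px in crop:
[133.1  52.6] [210.7 134.4]
[131.8 254.4] [ 90.8 179.3]
[152.1 150. ] [161.3 139.8]
```

View pics/p8.png

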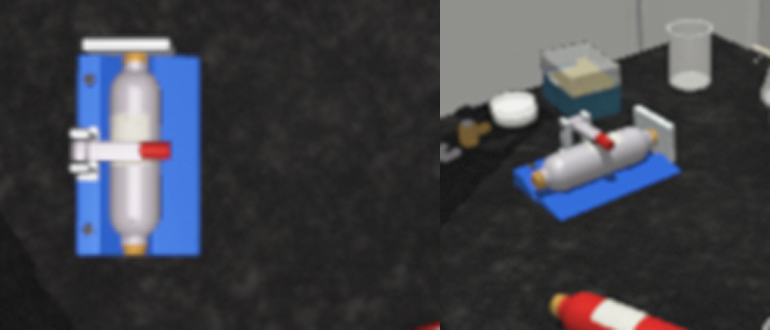

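The picture shows the cylinder in the groove with its far plug at the plate (135,53) and its near plug at (134,255). Expected rows were 52.6 and 254.4. The arm lies level across the cylinder, grip at (155,150) against an expected (152,150).

```bash
python3 -c "
from bench import bot
print(bot.sign_off())"
```

```text
the job is handed in; nothing more can be done
None
```

The job is done and handed in at about 18 s. I rolled the steel cylinder up the ramp into the V-groove and pushed it endways to the stop. There the tool stalled and the force rose to about 18 N. Last I swung the hold-down arm past upright, and it fell onto the cylinder.

- **Last checks:** the final pictures put the plug ends and the red grip within about 1–3 crop pixels (roughly 1 mm) of where a seated, clamped cylinder should be. The wrist force was near zero, with the robot clear of everything.
- **One mistake:** my first push at the hold-down arm went the wrong way because I had a sign wrong. The tool moved about 9 cm away from the arm at 0.118 m up, with no contact force. The tip box and petri dishes look unmoved in the later pictures; I did not measure them or the other bystander items.

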